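Push a carton through the stockroom transfer flap

TASK

Push the flat cardboard carton along the steel loading deck and right through the hanging flap, so that it drops off the deck's edge and lies flat in the receiving tray behind; then draw the fingers back out so that the flap swings fully shut. Only push it with the fingertips, never lift it, and leave the bottles and the jar standing where they are.

Things in the scene. Friction and masses are not known exactly. Their poses are not given: they have to be found in the camera images.
- hatch: Grey and steel transfer hatch fixed on the counter: loading deck, hanging flap, then a receiving tray. Origin on the counter surface, midway across, in the plane of the shut flap. +x is the pushing direction, from the deck through the flap into the tray; +y across, z up.
- deck_edge (a point): Middle of the end of the loading deck, at hatch (5, 0, 20) mm. The deck is a flat steel plate 20 mm above the counter, from hatch x = -280 to +5 mm, y = -145 to +145 mm, with 10 mm high kerbs along both sides. Here it ends in a step down of 16 mm to the tray floor.
- tray_floor (a point): Middle of the tray floor, at hatch (112, 0, 4) mm, 4 mm above the counter. The tray is open at the top, 290 mm wide, its walls rise 60 mm above the counter, the end wall's inner face is at hatch x = 220 mm.
- hinge_rod (a point): Middle of the flap's hinge rod, at hatch (0, 0, 150) mm, running along hatch y, 7 mm in radius with its sleeve. Two posts carry it: inner faces at hatch y = +-145 mm, 34 mm deep in x, 162 mm high. Nothing else covers deck and tray; fingers that reach in under the rod must lean forward.
- flap (a joint): Angle of the flap about its hinge rod, rad: 0 hanging shut, growing as its lower edge swings over the tray and up, at most 1.45. It cannot swing towards the deck. No spring: its weight (0.2 kg) lets it fall shut, or rest on whatever is under it. A carton pushed against it opens it easily, to about 0.5 rad.
- flap_edge (a point): Middle of the flap's lower edge. The flap is a stiff white plastic panel 270 mm wide and 4 mm thick, its lower edge 112 mm from the hinge; hanging shut, the edge is 38 mm above the counter (18 mm above the deck).
- carton: Flat closed cardboard carton with a band of white paper tape along it, 130 mm long (own x), 96 mm wide (own y), 30 mm high, 0.2 to 0.35 kg, lying on the deck with its long side roughly along hatch x. Origin at the centre of its underside. It tips down a little when half of it is past the deck's edge (its rear end rises up to 16 mm), and is off the deck when its rear end has passed the edge.
- reagent_bottle: Bystander: white bottle with blue cap, 64 mm across, 140 mm high, standing on the counter beside the deck. Origin at the centre of its base.
- reagent_jar: Bystander: white jar with red cap, 68 mm across, 95 mm high, standing on the counter beside the tray. Origin at the centre of its base.
- amber_bottle: Bystander: small amber bottle, 48 mm across, 80 mm high, standing on the counter beyond the end wall of the tray. Origin at the centre of its base.
There are look-alikes about, which are no part of the job. Leave any black or orange look-alike of the carton alone.

How it is judged (in metres and radians):
On the way, in this order (a step that is already met when the one before it is completed fails the run):
1. the carton, still on the deck, has pushed the flap open and has its nose through (value of joint flap above 0.3 rad and x of carton in the frame of hatch between -0.06 and 0.06 m), for 0.05 s.
2. the carton lies flat in the receiving tray, past the deck's edge (x of carton in the frame of hatch above 0.06 m and z of carton in the frame of hatch below 0.01 m and angle between carton's own z axis and vertical below 0.08 rad), for 0.1 s.
At the end, for the whole second after the job is handed in: The carton lies flat (within 0.08 rad) and at rest on the tray floor (underside less than 10 mm above the counter), wholly past the deck's edge and inside the tray's walls, and the flap hangs shut within 0.06 rad (all of step 2 and x of carton in the frame of hatch below 0.18 m and y of carton in the frame of hatch between -0.11 and 0.11 m and value of joint flap below 0.06 rad and linear speed of carton below 0.02 m/s); the robot touches nothing.
It fails at once if the carton is lifted (its underside's centre more than 25 mm above the deck) (z of carton in the frame of hatch above 0.045 m).
It fails at once if the carton is tipped up by more than 0.7 rad (angle between carton's own z axis and vertical above 0.7 rad).
It fails at once if a bystander is moved by more than 20 mm or tipped (distance of any of reagent_bottle, reagent_jar, amber_bottle from where it was at the start of the episode above 0.02 m or angle between any of reagent_bottle, reagent_jar, amber_bottle's own z axis and vertical above 0.3 rad).
It also fails if it takes over 40 s, if anything falls off the work surface, if the arm or the gripper's body presses on something with over 40 N, if the wrist force passes 120 N, or if a joint passes its speed limit or range.

ROBOT

A 7-joint arm with a two-finger parallel gripper is mounted at the origin on the work surface. World frame = base frame: x ahead of the robot, y to its left, z up, the work surface at z = 0. Lengths are in m, angles in degrees, forces in N, time in s.
With the tool pointing down it reaches from about 0.425 to 0.875 m from the base axis. Payload 4.7 kg.
Tool frame: the origin (TCP) lies at the very end of the fingers, on their centre line; the grasp point (between the pads) lies env.grip_point_offset behind it (env.grip_point_offset is the distance from the TCP to the grasp point, in m); z points along the fingers, y is the direction in which the jaws open and shut (so a half turn about z gives the same grasp; the last joint's range is limited). The gripper opens to 87 mm and grips with 3 to 60 N. Pads are 19 mm wide; open, the fingers measure 117 mm over their backs; the gripper's body (75 mm by 190 mm) begins 51 mm behind the grasp point.
Start: joints at [0.808, 18.392, -4.016, 83.108, 1.295, 78.541, -3.26], TCP at [0.65, -0, 0.223] pointing down, gripper open.
Joint ranges: [-163.93, 163.93], [-17.29, 119.83], [-79.2, 71.16], [3.27, 140.29], [-89.18, 269.18], [5.43, 117.66], [-154.24, 154.24]. Speed limits (degrees/s): [147.25, 147.25, 180, 180, 180, 180, 180].

INTERFACE

Orientations are given as [roll, pitch, yaw] about the fixed x, y, z axes, in that order (R = Rz(yaw) Ry(pitch) Rx(roll)).
In Python, from cell import env gives the robot as it stands.
- The arm moves only by the tool send_rows, never from a script. Its argument "plan" is a list of rows, each a list of 7 numbers: the finger opening in mm, from 0 to 87, then the shift along the tool's x, y, z in mm, then the turn, a rotation vector about the tool's x, y, z in rad. A call has 1 to 12 rows; each row shifts and turns the commanded pose from where the row before left it, along the tool's axes as they then stand; what a row does not reach is not made up. A row lasts 1/10 s, in which the tool goes at most 50 mm and 8.59 degrees, less where a joint would pass 70% of its speed; a pose out of reach is approached as far as the arm can. A call is refused whole if a number of a shift passes 50 or a number of a turn 0.15, either way. A call with a gripper value outside its range is refused whole. The fingers move at their own pace and stop on an object; "grip_force" is the grip in N (left out, the last holds). Time passes only in rows, so rows that do not move let the fingers close. It gives the time, the measured TCP pose, the force and the opening at its end, in the units of the state.
- env.get_obs(): the state, without advancing time (a new reading comes with each control period).
- env.read_camera(name): name is "scene" or "side" or "wrist"; returns the picture (420x560x3 uint8, red, green, blue); there is no depth.
- env.get_calibration(name): a dict with "fx", "fy", "cx", "cy" (pixels), "k1" (the pictures are not rectified: a ray, as slopes to the right and down, at radius r is drawn at 1 + k1 r^2 times it, then the intrinsics apply), "extrinsics" (4x4, takes a point from camera to world coordinates). Camera axes: x right, y down, z forward; pixel columns grow to the right and rows downward; lengths in m; the calibration is good to about 2 mm. A picture is of the moment at which its call begins: read the wrist's pose just before it. get_calibration takes no time and is no camera call; for the wrist camera it gives the pose at the moment of the call.
- env.sign_off(): hands the job in, once; it reports no verdict.
Trained networks look in the newest picture that a camera, given by its name, has taken for a name from the list of things; names that differ only in an ending like _2 or _b are one class to them, and where a whole thing is asked for, a point or a joint stands for the part that bears it (a point fixed in the world has none). Each returns a list of dicts, best first, with "confidence" (0 to 1); they miss things now and then, are a little off and sometimes report something else, mostly with a low value. They report only what shows in the picture. A call takes as long as a camera call. They do not tell look-alikes from the thing itself.
- env.regions_of(camera, query): "region" (420x560 bool, what is visible of it) and "rect" ([left, top, right, bottom] in pixels, round what is visible of it).
The state is a dict: "time_s": time; "qpos": joint angles; "joint_velocities": joint speeds; "effort": joint torques, N m; "tool_pos": TCP position; "tool_rot": TCP orientation; "force": force on the tool from outside, world axes, zero at the start; "wrist_torque": the same for the moment, N m; "grip_width": finger opening in m.
Only numpy, scipy, OpenCV 4.12 (cv2) and the standard library are available. Lean on these libraries where they do the work, as an engineer would, in place of code of your own. Each camera call takes 0.05 s, during which the arm holds its last target. There are 200 camera calls.

## Working session

There is one attempt and no reset: what is moved stays moved. The work goes in short steps, Python scripts to look and compute and a tool call to move; the robot and the scene stay as the last step left them, time stands still between calls to the robot, and variables do not carry over. Pictures are saved under pics/ and viewed, about 8 in all and at most 12, crops included, and the job is handed in when it is done.

Besides the shell and the picture viewer there is one more tool, called after "Emit:" by a JSON object that holds its "name" and its "arguments", one argument or row to a line. send_rows: Moves the arm, as the interface text tells. Its arguments: {"type":"object","properties":{"plan":{"type":"array"},"grip_force":{"type":"number"}},"required":["plan"]}

```bash
mkdir -p pics
cat > h.py <<'E'
import numpy as np, cv2
from cell import env
from scipy.spatial.transform import Rotation as Rn
def ray(c,px):
    px=np.array(px,float).reshape(-1,2)
    d=np.stack([(px[:,0]-c['cx'])/c['fx'],(px[:,1]-c['cy'])/c['fy']],1)
    u=d.copy()
    for _ in range(20): u=d/(1+c['k1']*(u**2).sum(1,keepdims=True))
    T=np.array(c['extrinsics']); v=np.c_[u,np.ones(len(u))]@T[:3,:3].T
    return T[:3,3],v
def onz(c,px,z):
    o,v=ray(c,px); return o+v*((z-o[2])/v[:,2])[:,None]
def proj(c,P):
    T=np.linalg.inv(np.array(c['extrinsics'])); p=np.atleast_2d(P)@T[:3,:3].T+T[:3,3]
    u=p[:,:2]/p[:,2:]; u=u*(1+c['k1']*(u**2).sum(1,keepdims=True))
    return u*[c['fx'],c['fy']]+[c['cx'],c['cy']]
def snap(n,f=None):
    im=env.read_camera(n)
    if f: cv2.imwrite('pics/'+f,im[:,:,::-1])
    return im
E
python3 - <<'E'
from h import *
a=snap('scene','s0.png');
c=env.get_calibration('scene')
for q in ['carton','flap','hatch','reagent_bottle','reagent_jar','amber_bottle']:
    for r in env.regions_of('scene',q)[:4]:
        rg=r['region'].astype(np.uint8); 
        print(q,round(r['confidence'],2),np.round(r['rect']),rg.sum(), cv2.minAreaRect(cv2.findNonZero(rg)) if q in('carton','flap') else '')
snap('side','d0.png')
for q in ['carton','flap','hatch']:
    for r in env.regions_of('side',q)[:4]: print('side',q,round(r['confidence'],2),np.round(r['rect']))
for n in('scene','side'):
    c=env.get_calibration(n); print(n,np.round(np.array(c['extrinsics']),3).tolist(),c['fx'])
E
```

```text
carton 0.91 [190. 243. 221. 288.] 1341 ((203.66128540039062, 263.73138427734375), (42.79300308227539, 32.782501220703125), 83.41805267333984)
carton 0.72 [252. 169. 300. 210.] 1146 ((272.8000183105469, 186.9000244140625), (40.696434020996094, 29.516096115112305), 26.56505012512207)
carton 0.71 [136. 129. 178. 169.] 945 ((155.22830200195312, 146.74905395507812), (27.09041404724121, 38.3934440612793), 47.48955154418945)
carton 0.61 [190. 123. 229. 162.] 904 ((209.80003356933594, 143.40000915527344), (27.72724151611328, 35.7770881652832), 26.56505012512207)
flap 0.6 [226. 144. 399. 272.] 10526 ((315.3978576660156, 195.74395751953125), (158.65211486816406, 106.40350341796875), 21.209226608276367)
flap 0.38 [313. 195. 322. 210.] 46 ((315.8846130371094, 202.0769500732422), (5.295135974884033, 8.825225830078125), 11.309932708740234)
hatch 0.56 [225. 146. 399. 272.] 10121 
reagent_bottle 0.88 [251. 228. 269. 257.] 539 
reagent_bottle 0.25 [225. 142. 397. 270.] 10222 
reagent_jar 0.63 [318. 255. 341. 283.] 517 
reagent_jar 0.21 [225. 144. 400. 274.] 10448 
amber_bottle 0.79 [394. 229. 412. 248.] 270 
side carton 0.97 [342. 139. 391. 175.]
side carton 0.69 [351. 179. 400. 210.]
side carton 0.65 [280. 214. 332. 256.]
side carton 0.62 [204. 178. 247. 200.]
side hatch 0.77 [171. 195. 375. 382.]
scene [[-0.17, 0.859, -0.483, 1.262], [0.985, 0.153, -0.074, -0.013], [0.01, -0.488, -0.873, 1.348], [0.0, 0.0, 0.0, 1.0]] 447.77969051540026
side [[-0.962, -0.193, 0.194, 0.318], [-0.274, 0.637, -0.721, 0.755], [0.016, -0.747, -0.665, 0.924], [0.0, 0.0, 0.0, 1.0]] 467.30224014042244
```

View pics/s0.png

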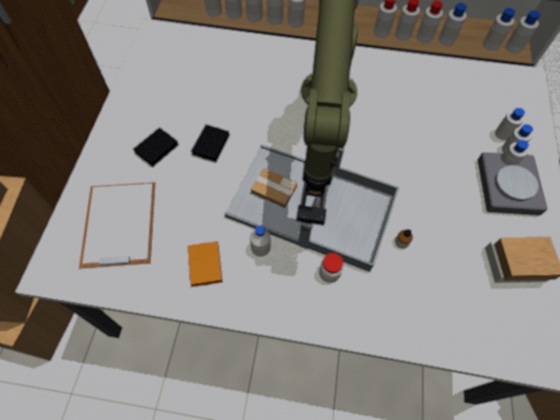

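View pics/d0.png

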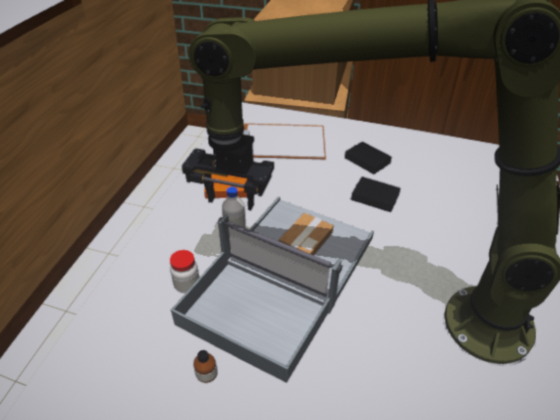

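The scene view shows the carton at about (273,187) on the deck. The hatch's +x runs to the right in this picture, which is roughly world +y. The arm covers the flap here. In the side view the tray is nearest, with the flap at about (280,260). Next I'll zoom in to pick out the hatch corners.

Run:
```python
import cv2
def crop(f,o,x0,y0,x1,y1,s):
    im=cv2.imread('pics/'+f)[y0:y1,x0:x1]; im=cv2.resize(im,None,fx=s,fy=s,interpolation=cv2.INTER_CUBIC)
    for x in range((x0//20+1)*20,x1,20):
        cv2.line(im,((x-x0)*s,0),((x-x0)*s,6),(0,0,255),1); cv2.putText(im,str(x),((x-x0)*s-10,16),0,.35,(0,0,255),1)
    for y in range((y0//20+1)*20,y1,20):
        cv2.line(im,(0,(y-y0)*s),(6,(y-y0)*s),(0,0,255),1); cv2.putText(im,str(y),(8,(y-y0)*s+4),0,.35,(0,0,255),1)
    cv2.imwrite('pics/'+o,im)
crop('s0.png','s0c.png',220,140,405,280,4)
crop('d0.png','d0c.png',165,190,385,385,3)
```

```text
(no output)
```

View pics/s0c.png

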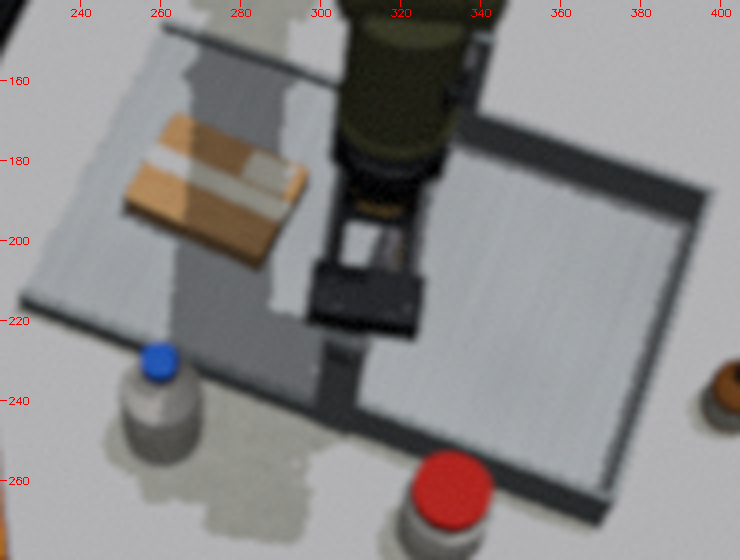

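View pics/d0c.png

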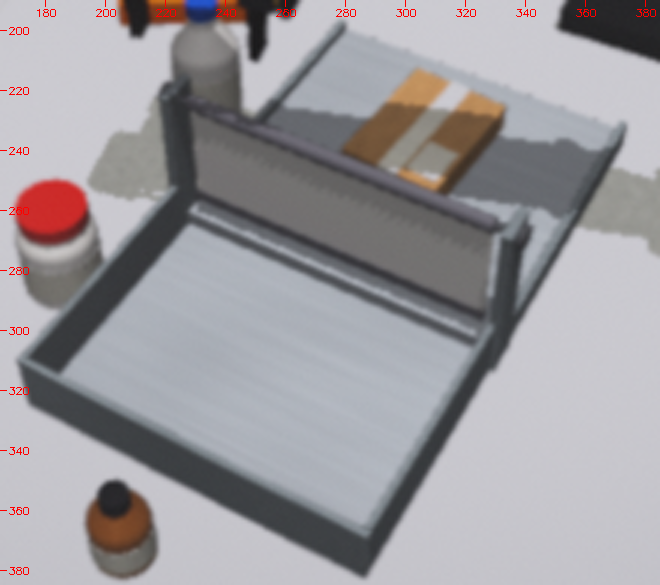

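```bash
cat > fit.py <<'E'
from h import *
from scipy.optimize import least_squares
cs,cd=env.get_calibration('scene'),env.get_calibration('side')
S=lambda u,v:(220+u/4,140+v/4); D=lambda u,v:(165+u/3,190+v/3)
pts=[(cs,S(690,222),(220,145,4)),(cs,S(165,27),(-280,147,30)),(cs,S(22,298),(-280,-147,30)),(cs,S(610,497),(220,-145,60)),
(cd,D(345,25),(-280,-147,30)),(cd,D(625,126),(-280,147,30)),(cd,D(365,525),(220,145,60)),(cd,D(190,222),(5,-145,4)),(cd,D(478,343),(5,145,4)),(cd,D(497,217),(0,140,155)),(cd,D(190,98),(0,-140,155))]
def W(p,h): 
    h=np.atleast_2d(h)/1000; c,s=np.cos(p[2]),np.sin(p[2])
    return np.c_[p[0]+c*h[:,0]-s*h[:,1],p[1]+s*h[:,0]+c*h[:,1],h[:,2]]
f=lambda p:np.concatenate([(proj(c,W(p,h))-px)[0] for c,px,h in pts])
r=least_squares(f,[.65,.03,np.pi/2],loss='soft_l1')
p=r.x; 
if __name__=='__main__':
    print('hatch',p,np.degrees(p[2])); print(np.round(f(p).reshape(-1,2),1).tolist())
    inv=lambda w:((np.array(w)-[p[0],p[1],0])[:,:2]@np.array([[np.cos(p[2]),-np.sin(p[2])],[np.sin(p[2]),np.cos(p[2])]])*1000).round(1)
    # carton top corners
    A=onz(cs,[S(180,112),S(128,188),S(262,260),S(306,178)],.05); A[1:3]=onz(cs,[S(125,200),S(260,258)],.05)
    B=onz(cd,[D(415,68),D(505,105),D(440,182),D(343,148)],.05)
    print(inv(A).tolist(),inv(A).mean(0));print(inv(B).tolist(),inv(B).mean(0))
    for n,u in (('bottle',(160,360,.14)),('jar',(453,490,.095)),('amber',(740,385,.08))): print(n,inv(onz(cs,[S(*u[:2])],u[2])))
    o=env.get_obs(); print(o['tool_pos'],o['tool_rot'],env.grip_point_offset,o['time_s'],o['force'])
E
python3 fit.py
```

```text
hatch [0.53095475 0.02517257 1.34823374] 77.24810305249267
[[0.3, 0.4], [-1.3, -1.7], [-0.9, -2.9], [-0.4, -1.2], [-0.5, -1.9], [-1.6, -2.1], [-0.9, 0.6], [-0.8, 0.4], [3.3, 3.9], [1.3, 2.1], [-2.0, -0.8]]
[[-219.1, 51.4], [-227.0, -47.3], [-102.1, -54.6], [-94.9, 31.8]] [-160.775   -4.675]
[[-229.5, -42.4], [-224.9, 52.2], [-108.5, 43.1], [-103.5, -49.7]] [-166.6    0.8]
bottle [[-122.7 -209.7]]
jar [[ 110.8 -203.7]]
amber [[287.3 -29.3]]
[ 6.50025594e-01 -5.02005187e-05  2.22588419e-01] [1.79995526e+02 4.99375787e-03 8.99988483e+01] 0.0187 0.55 [ 0.58781619 -0.38023898 -0.51628333]
```

Emit:
{"name": "send_rows", "arguments": {
  "plan": [
    [45,-29,-22,0,0,0,0],
    [45,-29,-22,0,0,0,0],
    [45,-29,-22,0,0,0,0],
    [45,-29,-22,0,0,0,0],
    [45,-29,-22,0,0,0,0],
    [45,-29,-22,0,0,0,0],
    [45,-29,-22,0,0,0,0],
    [45,-29,-22,0,0,0,0],
    [45,0,0,0,0,0,0.111],
    [45,0,0,0,0,0,0.112]
  ]
}}

```text
time_s: 1.55
tool_pos: [0.4731, -0.2335, 0.223]
tool_rot: [180.0, 0.0, 76.8]
force: [0.4, 0.7, -0.2]
grip_width: 0.045
```

Emit:
{"name": "send_rows", "arguments": {
  "plan": [
    [45,0,0,0,0,0.13,0],
    [45,0,0,0,0,0.13,0],
    [45,0,0,0,0,0.13,0],
    [45,0,0,0,0,0.13,0],
    [45,0,0,0,0,0.13,0],
    [45,0,0,0,0,0.135,0],
    [45,0,0,0,0,0,0],
    [45,0,0,0,0,0,0]
  ]
}}

```text
time_s: 2.35
tool_pos: [0.4739, -0.2324, 0.2219]
tool_rot: [-179.9, -44.9, 77.1]
force: [1.2, 0.3, -0.3]
grip_width: 0.0454
```

```bash
cat > st.py <<'E'
from fit import *
o=env.get_obs(); t=np.array(o['tool_pos']); R=Rn.from_euler('xyz',o['tool_rot'],degrees=True).as_matrix()
H=np.array([[np.cos(p[2]),-np.sin(p[2]),0],[np.sin(p[2]),np.cos(p[2]),0],[0,0,1]])
hh=H.T@(t-[p[0],p[1],0])
print('t',o['time_s'],'hatch tcp mm',(hh*1000).round(1),'F',np.round(o['force'],1),'w',o['grip_width'])
print('tool axes in hatch (cols)\n',(H.T@R).round(3))
def go(x,y,z): return (R.T@(H@(np.array([x,y,z])/1000-hh))*1000).round(1)
E
python3 - <<'E'
from st import *
c=env.get_calibration('wrist'); print('cam in tool',(R.T@(np.array(c['extrinsics'])[:3,3]-t)).round(3), env.get_obs()['qpos'])
print('to start',go(-262,0,35), go(-262,0,60))
snap('side'); 
snap('scene','s1.png')
for n in ('scene',):
  for r in env.regions_of(n,'carton')[:4]: print(n,r['confidence'],np.round(r['rect']))
im=cv2.imread('pics/s1.png')[120:290,200:420]; cv2.imwrite('pics/s1c.png',cv2.resize(im,None,fx=3.4,fy=3.4,interpolation=2))
E
```

```text
t 2.35 hatch tcp mm [-263.8   -1.2  221.9] F [ 1.2  0.3 -0.3] w 0.045387709534249115
tool axes in hatch (cols)
 [[ 0.708 -0.001  0.706]
 [-0.002 -1.     0.   ]
 [ 0.706 -0.001 -0.708]]
cam in tool [ 0.071  0.    -0.162] [ 36.50517811  21.28825644  13.17196798  92.60904331 -39.17846006
  96.87982554  43.17709379]
to start [-130.6   -0.9  133.7] [-113.   -1.  116.]
scene 0.94 [135. 126. 175. 169.]
scene 0.9 [250. 170. 297. 206.]
scene 0.9 [187. 127. 221. 162.]
scene 0.58 [187. 244. 221. 290.]
```

View pics/s1c.png

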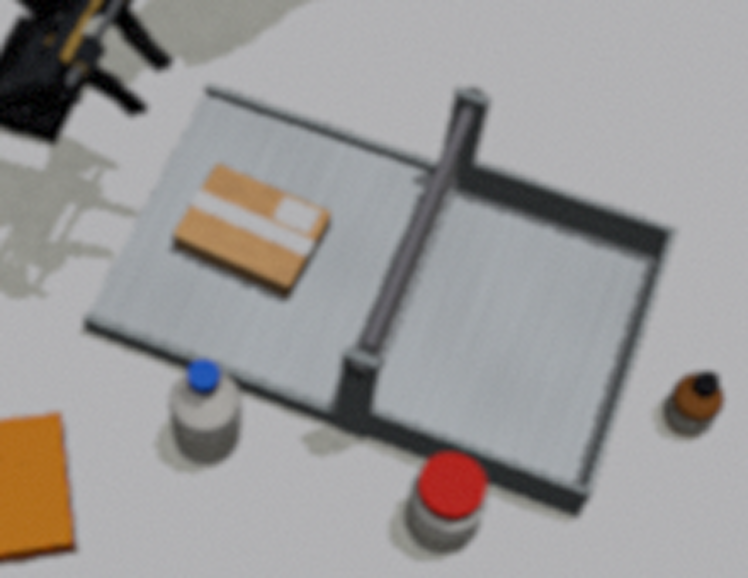

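The view is now clear. The carton is at crop (250,230) on the deck, the rod runs from (470,105) to (370,350), and all three bystanders are standing. I'll refit the hatch with these better points.

```bash
python3 - <<'E'
import re
s=open('fit.py').read()
s=s.replace("def W(","E=lambda u,v:(200+u/3.4,120+v/3.4)\npts=[q for i,q in enumerate(pts) if i not in (0,1,2,3,8)]+[(cs,E(650,258),(220,145,4)),(cs,E(208,90),(-280,147,30)),(cs,E(88,322),(-280,-147,30)),(cs,E(585,490),(220,-145,60)),(cs,E(468,108),(0,145,157)),(cs,E(370,348),(0,-145,157))]\ndef W(",1)
s=s.replace("    B=onz","    A=onz(cs,[E(218,164),E(175,238),E(287,290),E(330,212)],.05)\n    B=onz")
open('fit.py','w').write(s)
E
python3 fit.py; python3 -c "
from st import *
print(go(-262,0,35))"
```

```text
hatch [0.52998638 0.02556912 1.34731226] 77.19530645149074
[[-0.1, -1.8], [-1.2, -1.9], [-0.6, 0.9], [-0.5, 0.5], [1.7, 2.3], [-1.7, -0.7], [1.8, -0.2], [-1.0, -1.7], [-1.1, -3.4], [0.1, -1.3], [0.7, -2.3], [-2.0, 1.2]]
[[-221.7, 48.1], [-226.5, -48.3], [-102.9, -59.3], [-96.5, 39.3]] [-161.9    -5.05]
[[-229.7, -43.7], [-225.1, 51.0], [-108.7, 42.0], [-103.6, -50.8]] [-166.775   -0.375]
bottle [[-122.7 -210.8]]
jar [[ 110.8 -204.6]]
amber [[287.1 -30.1]]
[ 0.47500345 -0.23075005  0.22421579] [179.75407739 -44.85868718  77.57027152] 0.0187 2.5 [-0.08235548  0.26702201  1.26451247]
t 2.5 hatch tcp mm [-262.1   -3.2  224.2] F [-0.1  0.3  1.3] w 0.04524215323835508
tool axes in hatch (cols)
 [[ 0.709  0.004  0.705]
 [ 0.005 -1.     0.   ]
 [ 0.705  0.003 -0.709]]
[-133.4   -3.8  134.2]
```

Emit:
{"name": "send_rows", "arguments": {
  "plan": [
    [45,-27,0,27,0,0,0],
    [45,-27,0,27,0,0,0],
    [45,-27,0,27,0,0,0],
    [45,-27,0,27,0,0,0],
    [45,-25,0,25,0,0,0],
    [45,0,0,0,0,0,0]
  ]
}}

```text
time_s: 3.1
tool_pos: [0.4727, -0.229, 0.0319]
tool_rot: [-179.6, -45.1, 77.1]
force: [-0.1, -0.2, -0.7]
grip_width: 0.0448
```

Run:
```python
from st import *
print(go(-262,0,35))
snap('side','d2.png')
im=cv2.imread('pics/d2.png')[110:390,160:440]; cv2.imwrite('pics/d2c.png',cv2.resize(im,None,fx=2.1,fy=2.1,interpolation=2))
```

```text
t 3.1 hatch tcp mm [-260.9   -0.6   31.9] F [-0.1 -0.2 -0.7] w 0.04475161705422307
tool axes in hatch (cols)
 [[ 0.706  0.004  0.708]
 [-0.001 -1.     0.006]
 [ 0.708 -0.005 -0.706]]
[ 1.4 -0.6 -2.9]
```

View pics/d2c.png

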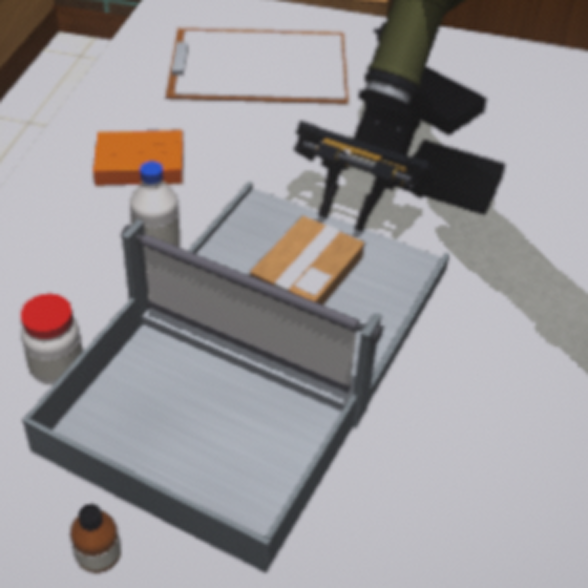

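The fingers stand just behind the carton's rear end at crop (345,220), well centred. I'll start pushing.

Emit:
{"name": "send_rows", "arguments": {
  "plan": [
    [45,7,0,7,0,0,0],
    [45,7,0,7,0,0,0],
    [45,7,0,7,0,0,0],
    [45,7,0,7,0,0,0],
    [45,7,0,7,0,0,0],
    [45,7,0,7,0,0,0],
    [45,7,0,7,0,0,0],
    [45,7,0,7,0,0,0],
    [45,7,0,7,0,0,0],
    [45,7,0,7,0,0,0],
    [45,7,0,7,0,0,0],
    [45,0,0,0,0,0,0]
  ]
}}

```text
time_s: 4.35
tool_pos: [0.4982, -0.1234, 0.0345]
tool_rot: [-180.0, -45.1, 77.3]
force: [0.2, 0.4, -0.2]
grip_width: 0.0451
```

Run:
```python
from st import *
for n in ('scene','side'):
    snap(n,n[:2]+'3.png'); c=env.get_calibration(n)
    for r in env.regions_of(n,'carton')[:4]:
        m=r['region'].astype(np.uint8); q=cv2.minAreaRect(cv2.findNonZero(m)); 
        w=onz(c,[q[0]],.04)[0]; h=H.T@(w-[p[0],p[1],0])
        b=onz(c,cv2.boxPoints(q),.04); e=b[1]-b[0]; print(n,round(r['confidence'],2),(h*1000).round(0)[:2],np.round(r['rect']))
a=cv2.imread('pics/sc3.png')[120:280,200:420]; cv2.imwrite('pics/sc3c.png',cv2.resize(a,None,fx=3,fy=3,interpolation=2))
```

```text
t 4.35 hatch tcp mm [-152.4   -2.    34.5] F [ 0.2  0.4 -0.2] w 0.04511223292071584
tool axes in hatch (cols)
 [[ 0.706  0.003  0.708]
 [ 0.002 -1.     0.003]
 [ 0.708 -0.    -0.706]]
scene 0.92 [-258. -339.] [190. 241. 219. 287.]
scene 0.91 [-615.  -14.] [140. 126. 178. 169.]
scene 0.59 [-444.   40.] [189. 137. 221. 162.]
scene 0.56 [-84.   0.] [274. 178. 318. 212.]
side 0.94 [-590.   18.] [348. 140. 392. 175.]
side 0.88 [-130.    6.] [284. 233. 321. 258.]
side 0.7 [-426.   99.] [351. 178. 405. 210.]
side 0.58 [-240. -313.] [204. 178. 250. 198.]
```

View pics/sc3c.png

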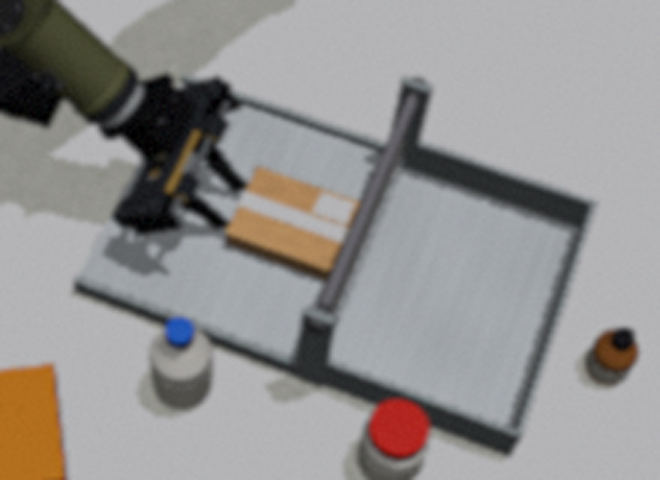

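The carton is straight against both fingers, with its centre at about hatch x = -82 mm and its nose nearly at the flap. I'll keep pushing, more slowly.

Emit:
{"name": "send_rows", "arguments": {
  "plan": [
    [45,5,0,5,0,0,0],
    [45,5,0,5,0,0,0],
    [45,5,0,5,0,0,0],
    [45,5,0,5,0,0,0],
    [45,5,0,5,0,0,0],
    [45,5,0,5,0,0,0],
    [45,5,0,5,0,0,0],
    [45,5,0,5,0,0,0],
    [45,5,0,5,0,0,0],
    [45,5,0,5,0,0,0],
    [45,0,0,0,0,0,0],
    [45,0,0,0,0,0,0]
  ]
}}

```text
time_s: 5.75
tool_pos: [0.5138, -0.0564, 0.0347]
tool_rot: [180.0, -45.0, 77.3]
force: [-0.8, 0.1, 0.7]
grip_width: 0.0453
```

Run:
```python
from st import *
for n in ('scene','side'):
    snap(n,n[:2]+'4.png')
a=cv2.imread('pics/si4.png')[180:390,160:400]; b=cv2.imread('pics/sc4.png')[130:280,220:400]
a=cv2.resize(a,(400,350)); b=cv2.resize(b,(400,333)); b=cv2.copyMakeBorder(b,0,17,0,0,0)
cv2.imwrite('pics/m4.png',np.hstack([a,b]))
```

```text
t 5.75 hatch tcp mm [-83.5  -2.4  34.7] F [-0.8  0.1  0.7] w 0.045303367008824445
tool axes in hatch (cols)
 [[ 0.707  0.001  0.707]
 [ 0.001 -1.     0.001]
 [ 0.707  0.    -0.707]]
```

View pics/m4.png

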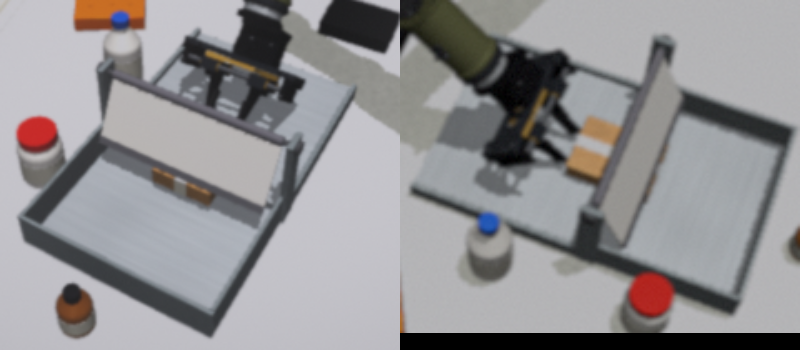

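The flap is held open on the carton's nose, which shows at left-panel (183,185). Next I'll push it through the tipping zone.

Emit:
{"name": "send_rows", "arguments": {
  "plan": [
    [45,5,0,5,0,0,0],
    [45,5,0,5,0,0,0],
    [45,5,0,5,0,0,0],
    [45,5,0,5,0,0,0],
    [45,5,0,5,0,0,0],
    [45,5,0,5,0,0,0],
    [45,5,0,5,0,0,0],
    [45,5,0,5,0,0,0],
    [45,5,0,5,0,0,0],
    [45,5,0,5,0,0,0],
    [45,0,0,0,0,0,0]
  ]
}}

```text
time_s: 6.95
tool_pos: [0.5293, 0.0137, 0.0347]
tool_rot: [-180.0, -45.0, 77.3]
force: [-1.0, -0.6, -0.3]
grip_width: 0.0451
```

Run:
```python
from st import *
for n in ('scene','side'):
    snap(n,n[:2]+'5.png')
a=cv2.imread('pics/si5.png')[180:390,160:400]; b=cv2.imread('pics/sc5.png')[130:280,220:400]
a=cv2.resize(a,(400,350),interpolation=2); b=cv2.resize(b,(400,333),interpolation=2); b=cv2.copyMakeBorder(b,0,17,0,0,0)
cv2.imwrite('pics/m5.png',np.hstack([a,b]))
```

```text
t 6.95 hatch tcp mm [-11.7  -2.   34.7] F [-1.  -0.6 -0.3] w 0.04509463554762896
tool axes in hatch (cols)
 [[ 0.707  0.002  0.708]
 [ 0.002 -1.     0.002]
 [ 0.708 -0.    -0.707]]
```

View pics/m5.png

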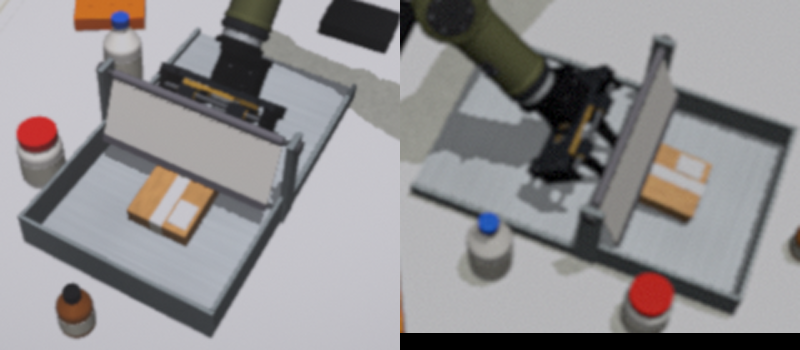

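The carton is nearly off the edge, still straight, and tilted nose down into the tray. It needs about 22 mm more.

Emit:
{"name": "send_rows", "arguments": {
  "plan": [
    [45,3,0,3,0,0,0],
    [45,3,0,3,0,0,0],
    [45,3,0,3,0,0,0],
    [45,3,0,3,0,0,0],
    [45,2,0,2,0,0,0],
    [45,2,0,2,0,0,0],
    [45,0,0,0,0,0,0],
    [45,0,0,0,0,0,0],
    [45,0,0,0,0,0,0]
  ]
}}

```text
time_s: 7.95
tool_pos: [0.5343, 0.034, 0.0344]
tool_rot: [180.0, -45.0, 77.2]
force: [-0.0, 1.0, 0.2]
grip_width: 0.0449
```

Run:
```python
from st import *
for n in ('scene','side'):
    snap(n,n[:2]+'6.png')
a=cv2.imread('pics/si6.png')[220:370,180:360]; b=cv2.imread('pics/sc6.png')[140:260,270:400]
a=cv2.resize(a,(400,333),interpolation=2); b=cv2.resize(b,(400,333),interpolation=2)
cv2.imwrite('pics/m6.png',np.hstack([a,b]))
```

```text
t 7.95 hatch tcp mm [ 9.2 -2.4 34.4] F [-0.   1.   0.2] w 0.044891804944320254
tool axes in hatch (cols)
 [[ 0.707  0.     0.707]
 [ 0.    -1.     0.   ]
 [ 0.707  0.    -0.707]]
```

View pics/m6.png

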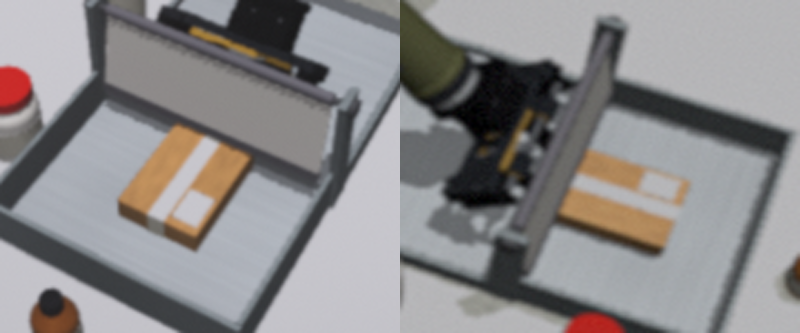

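The carton looks dropped and flat behind the flap, which now rests on the fingers. I'll draw the fingers straight back.

Emit:
{"name": "send_rows", "arguments": {
  "plan": [
    [45,-4,0,-4,0,0,0],
    [45,-6,0,-6,0,0,0],
    [45,-8,0,-8,0,0,0],
    [45,-10,0,-10,0,0,0],
    [45,-10,0,-10,0,0,0],
    [45,-10,0,-10,0,0,0],
    [45,-10,0,-10,0,0,0],
    [45,-10,0,-10,0,0,0],
    [45,-10,0,-10,0,0,0],
    [45,-10,0,-10,0,0,0],
    [45,-10,0,-10,0,0,0],
    [45,-10,0,-10,0,0,0]
  ]
}}

```text
time_s: 9.25
tool_pos: [0.5003, -0.116, 0.0344]
tool_rot: [180.0, -45.0, 77.2]
force: [-0.1, -0.1, 0.7]
grip_width: 0.0452
```

Emit:
{"name": "send_rows", "arguments": {
  "plan": [
    [45,0,0,-15,0,0,0],
    [45,0,0,-20,0,0,0],
    [45,0,0,-20,0,0,0],
    [45,0,0,-20,0,0,0],
    [45,0,0,0,0,0,0],
    [45,0,0,0,0,0,0],
    [45,0,0,0,0,0,0],
    [45,0,0,0,0,0,0],
    [45,0,0,0,0,0,0],
    [45,0,0,0,0,0,0],
    [45,0,0,0,0,0,0],
    [45,0,0,0,0,0,0]
  ]
}}

```text
time_s: 10.45
tool_pos: [0.4888, -0.1665, 0.0874]
tool_rot: [-180.0, -45.0, 77.2]
force: [0.3, 0.4, 0.5]
grip_width: 0.045
```

Run:
```python
from st import *
ims={}
for n in ('scene','side'):
    im=np.ascontiguousarray(snap(n,n[:2]+'7.png')); c=env.get_calibration(n)
    for r in env.regions_of(n,'carton')[:5]:
        m=r['region'].astype(np.uint8); q=cv2.minAreaRect(cv2.findNonZero(m)); h=H.T@(onz(c,[q[0]],.02)[0]-[p[0],p[1],0])
        print(n,round(r['confidence'],2),(h*1000).round(0)[:2])
    big=cv2.resize(im,None,fx=3,fy=3,interpolation=2)
    # model overlays: shut flap edge (green), flat carton top at x=82 (red)
    for P,col in ((W(p,[[0,135,38],[0,-135,38]]),(0,255,0)),(W(p,[[17,46,34],[17,-50,34],[147,-50,34],[147,46,34],[17,46,34]]),(255,0,0))):
        cv2.polylines(big,[np.int32(proj(c,P)*3)],False,col,1)
    ims[n]=big
a=ims['side'][590:1150,480:1100]; b=ims['scene'][400:840,780:1240]
a=cv2.resize(a,(400,361)); b=cv2.resize(b,(377,361))
cv2.imwrite('pics/m7.png',np.hstack([a,b])[:,:,::-1])
```

```text
t 10.45 hatch tcp mm [-196.4   -2.4   87.4] F [0.3 0.4 0.5] w 0.045001361532887446
tool axes in hatch (cols)
 [[ 0.707  0.001  0.707]
 [ 0.    -1.     0.   ]
 [ 0.707 -0.    -0.707]]
scene 0.91 [-453.   58.]
scene 0.9 [-626.   -2.]
scene 0.72 [75.  4.]
scene 0.71 [-261. -334.]
side 0.75 [-260. -330.]
side 0.61 [-451.   99.]
side 0.61 [-622.    9.]
side 0.58 [74.  5.]
```

View pics/m7.png

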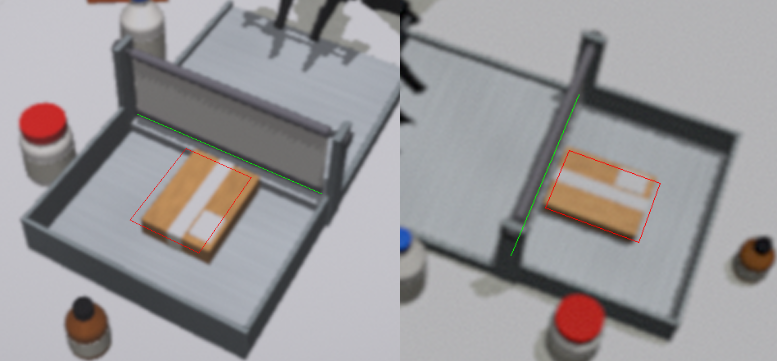

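The flap's edge lies on the drawn shut line (green), and the fingers are clear. The carton sits slightly nearer the deck than my overlay, at about x = 75. I'll check numerically that its rear is on the tray floor and not resting on the deck edge.

Run:
```python
from st import *
from scipy.optimize import minimize
M=[]
for n in ('scene','side'):
    im=snap(n,n[:2]+'8.png'); c=env.get_calibration(n)
    for r in env.regions_of(n,'carton'):
        m=r['region'].astype(np.uint8); u=cv2.findNonZero(m).reshape(-1,2).mean(0); h=H.T@(onz(c,[u],.02)[0]-[p[0],p[1],0])
        if 0<h[0]<.2 and abs(h[1])<.1: M.append((c,cv2.resize(m,None,fx=4,fy=4,interpolation=1))); print(n,r['confidence'],m.sum()); break
def mask(c,q):
    x,y,yaw,lift=q; tilt=np.arcsin(np.clip(lift/130,-1,1))
    B=np.array([[a,b,z] for a in(-65,65) for b in(-48,48) for z in(0,30)],float)
    P=Rn.from_euler('yz',[tilt,np.radians(yaw)]).apply(B)+[x,y,4+lift/2]
    k=cv2.convexHull(np.int32(np.round((proj(c,W(p,P))+.5)*4)))
    return cv2.fillConvexPoly(np.zeros((1680,2240),np.uint8),k,1)
def cost(q): return -sum((a&b).sum()/(a|b).sum() for a,b in((m,mask(c,q)) for c,m in M))/len(M)
for L in (0,4,8,12,16):
    r=minimize(lambda v:cost([*v,L]),[75,4,0],method='Nelder-Mead',options=dict(initial_simplex=[[75,4,0],[82,4,0],[75,10,0],[75,4,5]],maxiter=80))
    print(L,r.x.round(1),round(-r.fun,4))
```

```text
t 10.65 hatch tcp mm [-196.5   -2.5   87.5] F [-0.1 -1.6 -1.1] w 0.04484696875801231
tool axes in hatch (cols)
 [[ 0.707  0.     0.707]
 [ 0.    -1.     0.   ]
 [ 0.707  0.    -0.707]]
scene 0.83 1133
side 0.79 2177
0 [74.   5.9 -0. ] 0.9542
4 [74.4  6.7  0.4] 0.9477
8 [73.1  6.5 -0.2] 0.9333
12 [73.1  7.  -0.4] 0.9165
16 [72.8  6.4  0.4] 0.8995
```

The flat fit is clearly the better one (overlap 0.954, against 0.900 with the rear still on the edge). I'm handing it in.

```bash
python3 -c "
from cell import env
print(env.sign_off())"
```

```text
the job is handed in; nothing more can be done
None
```

I pushed the carton through the flap with two slightly opened fingertips leaning 45° forward. It dropped off the deck's edge into the tray, and I drew the fingers back out and handed the job in at about 10.7 s. The hand-in reports no verdict, so I don't know the official result.

**Last checks:**
- **Carton:** the last fit in both cameras puts its centre at about hatch x = 74 mm, y = 6 mm, with no turn. Flat on the tray floor fits clearly better than resting on the deck edge (overlap 0.954 against 0.900).
- **Flap:** its lower edge lay on the drawn shut line. I judged this from the pictures and did not measure the angle.
- **Fingers and bystanders:** the fingers were clear, about 200 mm behind the flap. Both bottles and the jar were still standing, and no reading between moves showed more than about 2 N at the tool.

**One disagreement:** I expected the carton at about x = 81 mm from how far I pushed. The 7 mm gap is probably the fingertips riding over it once it had dropped. My hatch position is only good to about 4 mm, so the carton's rear is roughly 4 mm past the deck's edge with a similar uncertainty.

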